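# Scrub the glass jar and hold up its brush

## Robot

A 6-joint arm with a two-finger parallel gripper is mounted at the origin on the work surface. World frame = base frame: x ahead of the robot, y to its left, z up, the work surface at z = 0. Lengths are in mm, angles in degrees, forces in N, time in s.
With the tool pointing down it reaches from about 300 to 950 mm from the base axis. Payload 3.1 kg.
Tool frame: the origin (TCP) lies at the centre of the arm's flange, where the gripper is bolted on; the fingertips stand 173 mm ahead of it and the grasp point (between the pads) lies 155 mm ahead of it; z points along the fingers, y is the line along which they close (so a half turn about z gives the same grasp; the last joint's range is limited). The gripper opens to 85 mm and grips with 20 to 120 N. Pads are 22 mm wide; open, the fingers measure 114 mm over their backs; the gripper's body (76 mm by 85 mm) begins 54 mm behind the grasp point. The pads swing forward as they close: fully open they stand 13 mm farther back than shut.
Start: joints at [65.277, 17.653, 93.61, -0, 68.738, -3.994], TCP at [221.25, 584.536, 404.672] pointing down, gripper open.
Joint ranges: [-175.34, 175.34], [-45.06, 112.39], [2.9, 150.54], [-68.45, 248.45], [3.09, 151.38], [-168.51, 168.51]. Speed limits (degrees/s): [159.86, 159.86, 180, 180, 180, 180].

## Interface

Orientations are given as a 3x3 rotation matrix whose columns are the frame's x, y, z axes.
In Python, from workcell import ctrl gives the robot as it stands. The module is installed in compiled form; this text tells all that it offers. Calls block until the motion is done:
- ctrl.move_pose(position, orientation): joint-space move of the TCP to a pose.
- ctrl.move_straight(position, rot=None, vel=150, stop_force=None): straight line of the TCP; rot=None keeps the orientation; vel is the mean speed in mm/s. With stop_force (N) it stops when the force on the tool has changed by that much, and returns True; else False.
- ctrl.movej(angles): joint-space move.
- ctrl.grip(opening): finger opening in mm; the grip force is fixed at half the most; returns when the fingers have stopped.
- ctrl.dwell(seconds).
- ctrl.ik(position, orientation): joint angles nearest the present ones, or None.
- ctrl.read_camera(name): name is "side" or "top" or "wrist"; returns a dict with "frame" (384x512x3 uint8, red, green, blue), "depth" (384x512 float32, mm along the optical axis (not along the pixel's ray), 0 where there is no reading), "fx", "fy", "cx", "cy" (pixels), "rvec" (rotation vector, rad) and "tvec" (3), from world to camera coordinates, as OpenCV has them; the wrist camera has in their place "tool_from_camera" (4x4, takes a point from camera to tool coordinates, whose origin is the TCP and whose axes are the flange's). Camera axes: x right, y down, z forward; pixel columns grow to the right and rows downward; lengths in mm; the calibration is good to about 2 mm. A picture is of the moment at which its call begins: read the wrist's pose just before it.
A pose or a line that the arm cannot do raises ctrl.MotionError and nothing moves.
- ctrl.sign_off(): hands the job in; it is judged then, once.
Readings, each from a call of its own:
- ctrl.get_time_s(): time.
- ctrl.get_qpos(): joint angles.
- ctrl.get_joint_velocities(): joint speeds.
- ctrl.get_effort(): joint torques, N m.
- ctrl.get_eef_pos(): TCP position.
- ctrl.get_orientation(): TCP orientation.
- ctrl.get_wrist_force(): force on the tool from outside, world axes, zero at the start.
- ctrl.get_torque(): the same for the moment, N m.
- ctrl.get_opening(): finger opening in mm.
- ctrl.get_grasp_force(): force on a finger pad.
Only numpy, scipy, OpenCV 4.12 (cv2) and the standard library are available. Lean on these libraries where they do the work, as an engineer would, in place of code of your own. Each camera call takes 0.05 s, during which the arm holds its last target. There are 200 camera calls.

## Task

Scrub out the glass jar with the fat-headed jar brush that stands in it: take the brush by its handle and make two full strokes inside the jar, each time raising it about half the jar's height (5 cm), without taking it out, and lowering it again until the bristles are at the jar's floor. Then draw the brush right out of the jar, turn it from upright to level, and finish while still holding it there in the gripper, level and still, with the whole brush at least 5 cm higher than the jar's rim. Leave the jar standing upright in its recess, and do not disturb the brush pot, the paint bottles or the figure.

Things in the scene. Friction and masses are not known exactly. Their poses are not given: they have to be found in the camera images.
- brush: loose jar brush, 215 mm, 90 g, standing on its bristle head on the jar floor. Origin: centre of the flat bristle end (lower end at the start); z runs along it to the handle. Along z: stiff cream head 48 mm across to 79 mm; steel stem 8 mm across to 113; round wooden handle 16 mm across, 113 to 215 mm. Round about z: yaw means nothing. Centre of mass at z about 105 mm
- brush_grip (a point): point on the brush's axis, in the middle of the handle, 165 mm from the bristle end and 50 mm below the handle's top (about 181 mm above the table at the start): a good place to grip; z along the brush towards the handle's top
- brush_top (a point): top end of the brush's handle, on its axis, 215 mm from the bristle end
- jar: loose straight-sided glass jar, 73 mm across outside, 65 mm inside, 110 mm tall, inner floor 6 mm above its underside, 450 g; it stands in a recess of the caddy, underside 10 mm above the table. Origin at the centre of its underside, z up. The bristle head has 8 mm play all round in it
- jar_rim (a point): centre of the jar's mouth, level with its rim, 110 mm above its underside (120 mm above the table)
- caddy: fixed light-wood block, 120 x 290 x 32 mm (x, y, z), with two round recesses 77 mm across and 22 mm deep at y = +85 and -85 mm of its own frame; the jar stands in either one, the brush pot in the other. Origin under its centre, on the table
- pot: loose white ceramic pot, 73 mm across, 95 mm tall, holding three slim paint brushes that lean outwards, tops about 190 mm above its underside and up to 35 mm from its axis; it stands in the caddy's other recess, 170 mm from the jar. Origin under its centre. Not to be disturbed
- bottle0: loose dropper bottle of paint, 25 mm across, 76 mm tall, standing upright near the caddy; origin under its centre. Not to be disturbed
- bottle1: loose dropper bottle of paint, 25 mm across, 76 mm tall, standing upright near the caddy; origin under its centre. Not to be disturbed
- bottle2: loose dropper bottle of paint, 25 mm across, 76 mm tall, standing upright near the caddy; origin under its centre. Not to be disturbed
- figure: loose small grey soldier figure on a round cork, 38 mm across, 90 mm tall, standing to one side of the caddy; origin under its centre. Not to be disturbed
Mind the look-alikes: they are no part of the job. What is shaped like the brush but blue is not meant. Several things have the shape of the jar; the one meant has the colours described above.

How it is judged:
By the outcome, as a careful person would: the job done as asked, in the order asked, and still so for the second after the job is handed in, while the arm keeps its last pose, push and grip.
It also fails if it takes over 38 s, if anything falls off the work surface, if the arm or the gripper's body presses on something with over 40 N, if the wrist force passes 120 N, or if a joint passes its speed limit or range.

## Working session

There is one attempt and no reset: what is moved stays moved. The work goes in short steps, each a Python script; the robot and the scene stay as the last script left them, time stands still between calls to the robot, and variables do not carry over. Pictures are saved under pics/ and viewed, at most 10 in all, crops included, and the job is handed in when it is done.

```bash
mkdir -p pics; python3 - <<'E'
from workcell import ctrl
import cv2,numpy as np,pickle
d={}
for n in("side","top"):
    d[n]=ctrl.read_camera(n); cv2.imwrite(f"pics/{n}0.png",d[n]["frame"][:,:,::-1])
    R=cv2.Rodrigues(np.array(d[n]["rvec"],float))[0];print(n,-R.T@np.ravel(d[n]["tvec"]),R[2])
pickle.dump(d,open("d.pkl","wb"))
E
```

```text
side [ 479.57727648 -440.05306205  493.21583857] [ 0.16037239  0.84411347 -0.51161817]
top [514.55581755 101.04014976 989.9135477 ] [ 0.04353693 -0.01525078 -0.99893541]
```

View pics/side0.png

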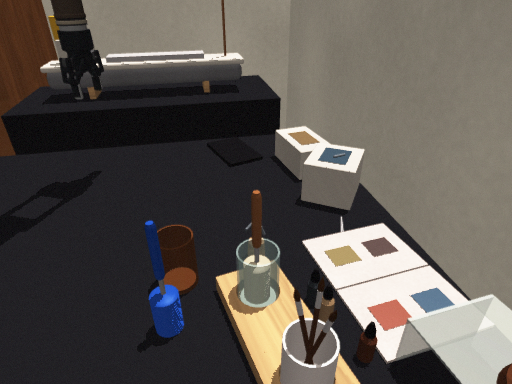

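View pics/top0.png

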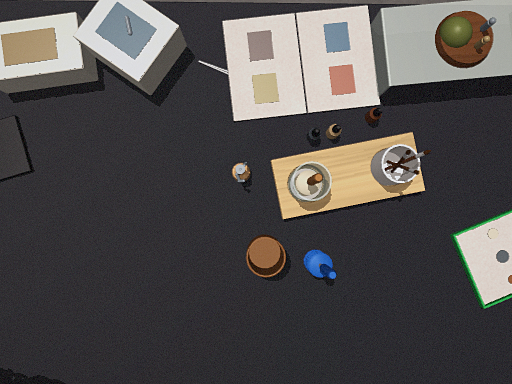

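The side view shows the brush (handle px 257,192–255,240) in the clear jar (258,270). The pot (310,350) is nearer the camera, and the blue brush and brown jar are decoys. In the top view the jar is at (310,182), the handle top at (319,179), the figure at (241,172), the bottles at (314,133), (335,130), (374,114) and the pot at (400,165).

```bash
cat > h.py <<'E'
import cv2,numpy as np
def cloud(c):
    R=cv2.Rodrigues(np.array(c["rvec"],float))[0]; z=c["depth"]; v,u=np.mgrid[:384,:512]
    P=np.stack([(u-c["cx"])/c["fx"]*z,(v-c["cy"])/c["fy"]*z,z],-1)-np.ravel(c["tvec"])
    return P@R
def brown(c):
    f=cv2.cvtColor(np.ascontiguousarray(c["frame"]),cv2.COLOR_RGB2HSV)
    return (f[...,0]<16)&(f[...,1]>120)&(f[...,2]>50)
E
python3 - <<'E'
import pickle,numpy as np,cv2
from h import *
d=pickle.load(open("d.pkl","rb"))
C={n:cloud(d[n]) for n in d}
for n,(u0,u1,v0,v1) in dict(side=(245,268,185,250),top=(300,330,165,195)).items():
    m=np.zeros((384,512),bool);m[v0:v1,u0:u1]=1
    m&=brown(d[n])&(d[n]["depth"]>0); P=C[n][m]; print(n,len(P),P.min(0),P.max(0))
    for a in range(130,240,10):
        q=P[(P[:,2]>=a)&(P[:,2]<a+10)]
        if len(q):print(a,len(q),q.mean(0).round(1))
for n,p in dict(fig=(241,172),b0=(314,133),b1=(335,130),b2=(374,114),pot=(400,165),blue=(333,275),decoyjar=(266,257),boxa=(130,30),potbr=(427,153)).items(): print(n,C["top"][p[1],p[0]].round())
# jar rim: ring at z 110..130 near
P=C["top"].reshape(-1,3);Q=C["top"][150:215,280:340].reshape(-1,3)
q=Q[(Q[:,2]>112)&(Q[:,2]<130)];print("rim",len(q),q.min(0),q.max(0))
# caddy top
q=P[(abs(P[:,2]-32)<5)&(d["top"]["frame"].reshape(-1,3)[:,0]>130)];print("caddy",cv2.minAreaRect(q[:,:2].astype(np.float32)))
E
```

```text
side 541 [557.56671487 -14.23631652  -2.44896165] [651.47055004 387.79150889 230.75495199]
130 37 [564.6 -11.  135.5]
140 42 [564.3 -11.1 144.7]
150 48 [564.1 -11.2 155. ]
160 45 [564.1 -11.4 165.1]
170 48 [564.6 -11.2 175. ]
180 54 [565.  -10.8 185. ]
190 52 [565.  -10.9 194.7]
200 59 [565.1 -10.8 204.6]
210 64 [564.9 -10.9 215.1]
220 72 [564.3  -9.1 225.5]
230 15 [566.4  -5.3 230.4]
top 111 [558.16829377 -10.12495813 140.60734983] [572.93073976   4.15396707 233.20897135]
140 4 [564.9   3.  144.8]
150 5 [563.5   2.9 156.8]
160 4 [563.6   3.  166.3]
170 7 [562.8   1.4 172.5]
180 5 [563.6   2.8 183.8]
190 7 [562.6   2.1 195.3]
200 6 [563.2   1.8 205.5]
210 6 [563.8   2.5 213.5]
220 39 [565.6  -1.5 226.9]
230 28 [565.8  -3.6 231.3]
fig [584. 122.  89.]
b0 [662. -18.  68.]
b1 [668. -59.  67.]
b2 [ 703. -138.   53.]
pot [ 598. -172.  107.]
blue [410. -29. 215.]
decoyjar [418.  72.   2.]
boxa [841. 326. 118.]
potbr [ 611. -195.  181.]
rim 294 [531.92933336 -42.49645557 112.04974404] [602.92422826  28.83291759 123.00073074]
caddy ((576.8162841796875, -51.46466064453125), (124.14115905761719, 371.8884582519531), 10.644990921020508)
```

```bash
python3 - <<'E'
from workcell import ctrl
import numpy as np
from scipy.spatial.transform import Rotation as Ro
print(ctrl.get_time_s())
for a in (0,90,180,270):
    R=Ro.from_euler('z',a,degrees=True).as_matrix()@np.diag([1.,-1,-1])
    for z in (470,345,520): 
        q=ctrl.ik([565,-4,z],R); print(a,z,None if q is None else np.round(q))
    L=Ro.from_euler('y',-90,degrees=True).as_matrix()@R
    for p in ([400,0,400],[450,0,450],[350,0,500],[500,0,400]):
        q=ctrl.ik(p,L); print('  L',p,L[:,2].round(),None if q is None else np.round(q))
E
```

```text
0.1
0 470 [-5.  8. 98. -0. 74. 85.]
0 345 [ -5.  15. 105.  -0.  60.  85.]
0 520 [-5.  6. 94. -0. 80. 85.]
  L [400, 0, 400] [ 1.  0. -0.] [-10. -13. 146. 166.  44. -80.]
  L [450, 0, 450] [ 1.  0. -0.] [ -8. -13. 138. 166.  36. -79.]
  L [350, 0, 500] [ 1.  0. -0.] [-12. -36. 145. 146.  22. -58.]
  L [500, 0, 400] [ 1.  0. -0.] [ -7.   1. 134. 170.  45. -83.]
90 470 [-5.  8. 98. -0. 74. -5.]
90 345 [ -5.  15. 105.  -0.  60.  -5.]
90 520 [-5.  6. 94. -0. 80. -5.]
  L [400, 0, 400] [ 1.  0. -0.] None
  L [450, 0, 450] [ 1.  0. -0.] None
  L [350, 0, 500] [ 1.  0. -0.] [ -12.  -36.  145.  146.   22. -148.]
  L [500, 0, 400] [ 1.  0. -0.] None
180 470 [ -5.   8.  98.  -0.  74. -95.]
180 345 [ -5.  15. 105.  -0.  60. -95.]
180 520 [ -5.   6.  94.  -0.  80. -95.]
  L [400, 0, 400] [ 1.  0. -0.] [-10. -13. 146. 166.  44. 100.]
  L [450, 0, 450] [ 1.  0. -0.] [ -8. -13. 138. 166.  36. 101.]
  L [350, 0, 500] [ 1.  0. -0.] [-12. -36. 145. 146.  22. 122.]
  L [500, 0, 400] [ 1.  0. -0.] [ -7.   1. 134. 170.  45.  97.]
270 470 None
270 345 None
270 520 None
  L [400, 0, 400] [ 1.  0. -0.] [-10. -13. 146. 166.  44.  10.]
  L [450, 0, 450] [ 1.  0. -0.] [ -8. -13. 138. 166.  36.  11.]
  L [350, 0, 500] [ 1.  0. -0.] [-12. -36. 145. 146.  22.  32.]
  L [500, 0, 400] [ 1.  0. -0.] [ -7.   1. 134. 170.  45.   7.]
```

```bash
python3 - <<'E'
from workcell import ctrl
import numpy as np, itertools
from scipy.spatial.transform import Rotation as Ro
D=np.diag([1.,-1,-1]);R=Ro.from_euler('z',90,degrees=True).as_matrix()@D
q0=np.array([-5.,6,94,0,80,-5]); out=[]
for x,y,z,h,r in itertools.product((400,500,600,700),(-150,0,150,300),(400,500,600,700),range(-90,91,30),(-90,-60,-30,0,30,60,90)):
    ax=[np.cos(np.radians(h)),np.sin(np.radians(h)),0]
    zx=np.array(ax); rv=np.cross([0,0,-1],zx)*np.pi/2
    L=Ro.from_rotvec(rv).as_matrix()@R@Ro.from_euler('z',r,degrees=True).as_matrix()
    q=ctrl.ik([x,y,z],L)
    if q is not None and q[4]>10: out.append((np.abs(np.array(q)-q0).max(),x,y,z,h,r,np.round(q)))
out.sort(key=lambda t:t[0])
for o in out[:14]:print(*o)
E
```

```text
Traceback (most recent call last):
ValueError: time passes only in moves, steps and waits
```

```bash
python3 - <<'E'
from workcell import ctrl
import numpy as np,cv2
from scipy.spatial.transform import Rotation as Ro
R=Ro.from_euler('z',90,degrees=True).as_matrix()@np.diag([1.,-1,-1])
ctrl.move_pose([565,-4,480],R)
c=ctrl.read_camera("side");cv2.imwrite("pics/side1.png",c["frame"][:,:,::-1])
c=ctrl.read_camera("wrist");cv2.imwrite("pics/wrist1.png",c["frame"][:,:,::-1])
print(ctrl.get_time_s(),ctrl.get_opening(),ctrl.get_wrist_force())
print(ctrl.move_straight([565,-4,345],vel=80,stop_force=8))
ctrl.grip(5)
print(ctrl.get_time_s(),ctrl.get_eef_pos(),ctrl.get_opening(),ctrl.get_grasp_force(),ctrl.get_wrist_force())
c=ctrl.read_camera("side");cv2.imwrite("pics/side2.png",c["frame"][:,:,::-1])
E
```

```text
2.6333 85.47861980367006 [ 0.56303113 -0.59649043  0.42427927]
False
5.1167 [565.11023173  -4.01572696 345.09211813] 14.621538271032458 58.3695063740015 [-0.68334847 -0.10750208 -0.29982154]
```

View pics/side2.png

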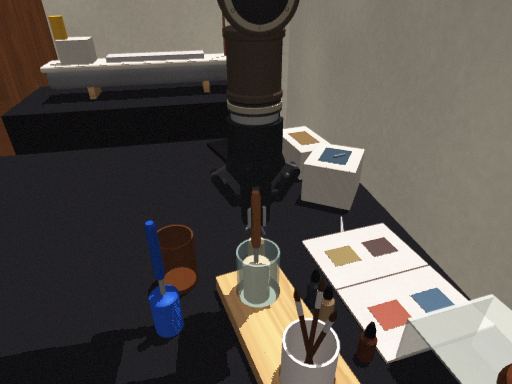

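The picture shows the fingers closed on the handle at about (257,215), with the jar upright at (258,270). Now the strokes.

```bash
python3 - <<'E'
from workcell import ctrl
import numpy as np,cv2
from h import *
p=np.array([565,-4,345.])
for k in range(2):
    print(ctrl.move_straight(p+[0,0,51],vel=60), ctrl.get_wrist_force().__repr__() if 0 else np.round(ctrl.get_wrist_force(),1)); ctrl.dwell(.3)
    if k==0:
        c=ctrl.read_camera("side");cv2.imwrite("pics/side3.png",c["frame"][:,:,::-1])
    print(ctrl.move_straight(p+[0,0,4],vel=60,stop_force=15), ctrl.move_straight(p-[0,0,3],vel=15,stop_force=5),ctrl.get_eef_pos(),np.round(ctrl.get_wrist_force(),1)); ctrl.dwell(.3)
c=ctrl.read_camera("side");cv2.imwrite("pics/side4.png",c["frame"][:,:,::-1])
print(ctrl.get_time_s(),ctrl.get_opening(),ctrl.get_grasp_force())
a,b=[cv2.imread(f"pics/side{i}.png")[170:330,180:340] for i in(3,4)]
cv2.imwrite("pics/cmp.png",cv2.resize(np.hstack([a,b]),None,fx=2.4,fy=2.4))
E
```

```text
False [-0.4 -0.  -1.8]
False True [565.37597915  -4.00696532 345.05079024] [ 0.3 -0.3  3.7]
False [-0.4  0.2 -1. ]
False True [565.37496833  -4.01779745 345.02327595] [-0.  -0.1  3.9]
11.1083 14.722424546867083 59.05558258295059
```

View pics/cmp.png

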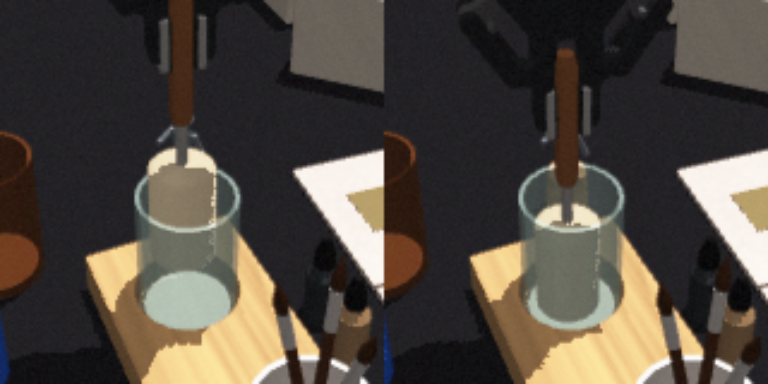

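Left: the brush head is raised half out, with the jar undisturbed. Right: the head is back on the jar floor. Next I draw it out and look for a reachable level pose.

```bash
python3 - <<'E'
from workcell import ctrl
import numpy as np, itertools
from scipy.spatial.transform import Rotation as Ro
ctrl.move_straight([565,-4,540],vel=120)
R=np.array(ctrl.get_orientation());q0=np.array(ctrl.get_qpos());print(q0.round(),ctrl.get_time_s())
out=[]
try:
  for r,h,(x,y,z) in itertools.product((0,-45,45),(0,-60,60,90),((565,0,540),(600,0,650),(565,150,540),(450,150,500))):
    rv=np.cross([0,0,-1],[np.cos(np.radians(h)),np.sin(np.radians(h)),0])*np.pi/2
    L=Ro.from_rotvec(rv).as_matrix()@R@Ro.from_euler('z',r,degrees=True).as_matrix()
    q=ctrl.ik([x,y,z],L)
    if q is not None: out.append((np.abs(np.array(q)-q0).max().round(),x,y,z,h,r,np.round(q)))
except ValueError as e: print(e)
out.sort(key=lambda t:t[0])
for o in out[:10]:print(*o)
E
```

```text
[-5.  6. 92.  0. 82. -5.] 12.8917
82.0 565 0 540 90 0 [-19.  14. 100.  82. 107. -25.]
82.0 565 0 540 90 -45 [-19.  14. 100.  82. 107. -70.]
82.0 565 0 540 90 45 [-19.  14. 100.  82. 107.  20.]
87.0 600 0 650 90 0 [-18.  13.  88.  87. 107. -11.]
87.0 450 150 500 90 0 [ -5.   1. 119.  87.  94. -30.]
87.0 600 0 650 90 -45 [-18.  13.  88.  87. 107. -56.]
87.0 450 150 500 90 -45 [ -5.   1. 119.  87.  94. -75.]
87.0 600 0 650 90 45 [-18.  13.  88.  87. 107.  34.]
87.0 450 150 500 90 45 [ -5.   1. 119.  87.  94.  15.]
88.0 565 150 540 90 0 [ -4.  12. 102.  88.  94. -24.]
```

```bash
python3 - <<'E'
from workcell import ctrl
import numpy as np,cv2
from scipy.spatial.transform import Rotation as Ro
R=Ro.from_euler('z',90,degrees=True).as_matrix()@np.diag([1.,-1,-1])
L=Ro.from_rotvec(np.cross([0,0,-1],[0,1,0])*np.pi/2).as_matrix()@R@Ro.from_euler('z',90,degrees=True).as_matrix()
q=ctrl.ik([565,0,540],L);print(q,L.round())
q0=np.array(ctrl.get_qpos())
for f in (.33,.66,1): ctrl.movej(list(q0+f*(np.array(q)-q0)))
ctrl.dwell(.5)
print(ctrl.get_time_s(),ctrl.get_eef_pos(),np.round(ctrl.get_orientation(),3),ctrl.get_opening(),ctrl.get_grasp_force())
ims=[]
for n in("side","top"): ims.append(ctrl.read_camera(n))
from h import *
for c,n in zip(ims,("side","top")):
    P=cloud(c);m=(P[...,2]>450)&(abs(P[...,0]-565)<40)&(P[...,1]>150)&(P[...,1]<420)
    q=P[m]
    for a in range(150,400,20):
        s=q[(q[:,1]>=a)&(q[:,1]<a+20)]
        if len(s):print(n,a,len(s),s.min(0).round(),s.max(0).round())
cv2.imwrite("pics/fin.png",np.hstack([cv2.resize(c["frame"],(400,300)) for c in ims])[:,:,::-1])
E
```

```text
[-18.5676629   13.54688755  99.8784763   82.39360978 106.98847913
  65.43700131] [[ 1.  0.  0.]
 [ 0. -0.  1.]
 [ 0. -1. -0.]]
14.9833 [5.64972254e+02 1.86239096e-01 5.40071799e+02] [[ 1.  0. -0.]
 [ 0. -0.  1.]
 [ 0. -1. -0.]] 14.571821510178282 58.58326032757759
top 150 577 [553. 150. 525.] [575. 170. 563.]
top 170 383 [553. 170. 532.] [574. 190. 556.]
top 190 368 [556. 190. 539.] [572. 210. 549.]
top 210 214 [556. 210. 540.] [571. 230. 549.]
top 230 196 [560. 230. 539.] [568. 250. 545.]
top 250 1359 [540. 250. 524.] [587. 270. 564.]
top 270 1104 [540. 270. 532.] [587. 290. 563.]
top 290 1185 [540. 290. 533.] [587. 310. 564.]
top 310 901 [540. 310. 533.] [587. 328. 563.]
```

View pics/fin.png

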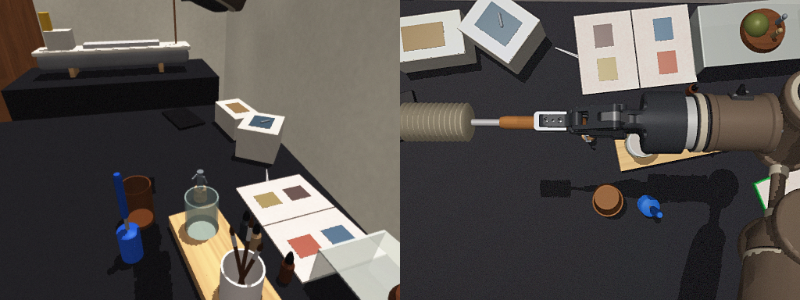

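The brush is held level at z≈540 (head at left, top view 440,122), and the jar is empty and upright at (202,212) in the side view with the rest undisturbed.

```bash
python3 -c "
from workcell import ctrl
print(ctrl.sign_off(),ctrl.get_time_s())"
```

```text
the job is handed in; nothing more can be done
the job is handed in; nothing more can be done
```

The job is handed in: I made two full strokes inside the jar, drew the brush out, and am holding it level and still about 400 mm above the rim, with the jar upright in its recess and nothing else visibly disturbed (about 15 s of the 38 s used).

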